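# Fit the adjustable wrench and snug the pastry roller's nut

## Robot

A 7-joint arm with a two-finger parallel gripper is mounted at the origin on the work surface. World frame = base frame: x ahead of the robot, y to its left, z up, the work surface at z = 0. Lengths are in m, angles in rad, forces in N, time in s.
With the tool pointing down it reaches from about 0.4 to 0.9 m from the base axis. Payload 5.5 kg.
Tool frame: the origin (TCP) lies midway between the tips of the shut fingers; the grasp point (between the pads) lies 19 mm behind it; z points along the fingers, y is the line along which they close (so a half turn about z gives the same grasp; the last joint's range is limited). The gripper opens to 85 mm and grips with 20 to 120 N. Pads are 22 mm wide; open, the fingers measure 114 mm over their backs; the gripper's body (76 mm by 85 mm) begins 54 mm behind the grasp point. The pads swing forward as they close: fully open they stand 13 mm farther back than shut.
Start: joints at [-0.918, 0.501, -0.427, 1.55, 0.221, 1.138, -0.21], TCP at [0.247, 0.601, 0.231] pointing down, gripper open.
Joint ranges: [-2.88, 2.88], [-0.31, 2.03], [-1.54, 1.56], [0.2, 2.42], [-1.41, 4.55], [0.19, 2.02], [-2.57, 2.57]. Speed limits (rad/s): [2.57, 2.57, 3.14, 3.14, 3.14, 3.14, 3.14].

## Interface

Orientations are given as a unit quaternion [w, x, y, z].
In Python, from rig import robot, imaging gives the robot as it stands (robot), with the cameras (imaging).
- The arm moves only by the shell command python3 drive.py 'ROWS' [FORCE]. ROWS is a JSON list of rows, 1 to 10 of them, each of 5 numbers: the finger opening in m, then dx, dy, dz in m, then a turn about the tool's z in rad; each row is the pose to reach, as a shift and turn from the pose commanded when the command began, along the tool's axes at that moment; what a row does not reach only later rows make up. A row lasts 1/10 s, in which the tool goes at most 0.05 m and 0.15 rad, less where a joint would pass 70% of its speed; a pose out of reach is approached as far as the arm can. The fingers move at their own pace and stop on an object; FORCE is the grip in N (left out, the last holds). Time passes only in rows, so rows that do not move let the fingers close. It prints the time, the measured TCP pose, the force, the opening and the grip force at its end.
- robot.observe(): the state, without advancing time (a new reading comes with each control period).
- imaging.snapshot(name): name is "scene" or "top" or "wrist"; returns a dict with "frame" (384x512x3 uint8, red, green, blue), "vertical_fov" (degrees; the focal length in pixels is half the picture's height over the tangent of half this angle, whatever the lens; pixels are square), "cx", "cy" (the principal point, pixels), "dist_coeffs" ([k1, k2, p1, p2, k3] as OpenCV has them; the pictures are not rectified), "extrinsics" (4x4, takes a point from camera to world coordinates). Camera axes: x right, y down, z forward; pixel columns grow to the right and rows downward; lengths in m; the calibration is good to about 2 mm. A picture is of the moment at which its call begins. There is no depth.
- robot.sign_off(): hands the job in; it is judged then, once.
The state is a dict: "clock": time; "joints": joint angles; "joint_vel": joint speeds; "tau": joint torques, N m; "tool_pos": TCP position; "eef_rot": TCP orientation; "ft_force": force on the tool from outside, world axes, zero at the start; "torque": the same for the moment, N m; "finger_gap": finger opening in m; "finger_force": force on a finger pad.
Only numpy, scipy, OpenCV 4.12 (cv2) and the standard library are available. Lean on these libraries where they do the work, as an engineer would, in place of code of your own. Each camera call takes 0.05 s, during which the arm holds its last target. There are 200 camera calls.

## Task

The nut that holds the pastry roller to its board is loose, and the adjustable wrench lying round it gapes too wide. Roll the wrench's worm until the jaws just fit the nut, then swing the handle clockwise until the red stripe on the nut points along the green mark on the board. Turn the nut only with the wrench, leave the wrench lying on the nut, and do not disturb the jar, bowl or spatula.

Things in the scene. Friction and masses are not known exactly. Their poses are not given: they have to be found in the camera images.
- roller: Hand-cranked red and steel pastry roller fixed on a pale board 260 (x) by 550 (y) by 18 mm thick. Immovable. Origin at worktop height under the nut, z up; board y -350 to 200, machine y -325 to -175, x -175 to 115, up to 190 mm high. The green mark is a 13 mm wide bar painted on the board, 31 to 65 mm from the nut's centre towards this frame's -y.
- nut: Brass hex nut on the board: 30 mm across flats, 35 corners, 18 high; 14 mm stud ends 8 mm above it. Origin on its axis at the board's top, z up. Flats square to its y lie between the jaws. Red stripe along its +x to a corner, at the start some 0.6 rad anticlockwise (from above) of the green mark. Turns against 0.2 N m of even friction, stays where left, does not rise or sink.
- wrench: Adjustable wrench, about 0.6 kg, loose, flat on the board, jaws round the nut. Origin on its underside; z up, +x out of the mouth, handle to -x: pink, 22 mm wide, 12 thick, x -94 to -240 mm, then a round steel end. Head 16 mm thick, jaws to x = 20, throat at x = -22. Fixed jaw's face at y = 15 mm, moving jaw's at y = -20 mm plus the jaw value; closed on the nut, their middle is the origin.
- jaw (a joint): The wrench's moving jaw, driven only by the worm, in m: the gap between the jaws is 35 mm minus this value; 0.005 is a gap of 30 mm, the nut's width. It starts between about -0.0015 and 0.0013 (gap 36.5 to 33.7 mm). It stays where it is left.
- worm (a joint): Angle of the knurled worm in rad, grows as the jaws close: 1 rad closes them by 1.4 mm. Rolling its top towards the nut (wrench +x) closes the jaws; 9.5 mm of travel on its surface is 1 rad. Stiff turning: about 0.03 N m, or 3 to 4 N on its surface.
- worm_top (a point): Top of the worm, at (-44, -7.5, 20) mm of the wrench. Knurled steel roller, 19 mm diameter, 20 long, one ridge red, axis along the wrench's y, in a 25 mm window of the head, standing 4 mm proud of it. A shut gripper's tips pressed on it with 5 to 15 N and dragged along the wrench's x roll it without slip; lift and repeat. Once the jaws are tight it stops.
- handle_grip (a point): Point in the middle of the pink handle at (-160, 0, 6) mm of the wrench, a good place to take or push the handle.
- jar: Glass jar, 68 mm diameter, 110 mm high, origin under it. Bystander.
- bowl: Steel bowl, 140 mm rim, 60 mm high, origin under it. Bystander.
- spatula: Pink-handled spatula, 260 mm long, lying flat. Bystander.

How it is judged:
On the way, in this order (a step that is already met when the one before it is completed fails the run):
1. the jaws closed by the worm to fit the nut (gap under 31.5 mm) before the nut is turned by more than some 15 degrees (value of joint jaw above 0.0035 m and angle between the x axis of nut and the y axis of roller, either way round above 0.33 rad and horizontal distance between wrench and nut below 0.012 m and angle between wrench's own z axis and vertical below 0.1 rad), for 0.2 s.
2. the nut turned by the wrench until its stripe is within 10 degrees of the green mark (angle between the x axis of nut and the y axis of roller, either way round below 0.175 rad and horizontal distance between wrench and nut below 0.012 m and angle between wrench's own z axis and vertical below 0.1 rad), for 0.2 s.
At the end, for the whole second after the job is handed in: The nut's red stripe points along the green mark within 10 degrees, the wrench lies flat on the board with its jaws round the nut (jaw middle within 12 mm of the nut's axis) and the gap under 31.5 mm, at rest and released (all of step 2 and value of joint jaw above 0.0035 m and linear speed of wrench below 0.02 m/s and contact force between the fingers and wrench below 0.2 N); the robot touches nothing.
It fails at once if the nut pushed with the fingers themselves (over 4 N) (contact force between the fingers and nut above 4 N).
It fails at once if the jar moved by more than 30 mm (distance of jar from where it was at the start of the episode above 0.03 m).
It fails at once if the bowl moved by more than 30 mm (distance of bowl from where it was at the start of the episode above 0.03 m).
It fails at once if the spatula moved by more than 30 mm (distance of spatula from where it was at the start of the episode above 0.03 m).
It also fails if it takes over 51 s, if anything falls off the work surface, if the arm or the gripper's body presses on something with over 40 N, if the wrist force passes 120 N, or if a joint passes its speed limit or range.

## Working session

There is one attempt and no reset: what is moved stays moved. The work goes in short steps, Python scripts to look and compute and a shell command to move; the robot and the scene stay as the last step left them, time stands still between calls to the robot, and variables do not carry over. Pictures are saved under pics/ and viewed, at most 10 in all, crops included, and the job is handed in when it is done.

```bash
ls; mkdir -p pics
python3 - <<'E'
from rig import robot, imaging
import cv2,numpy as np
o=robot.observe();print({k:np.round(v,3) for k,v in o.items()})
for n in("top","scene"):
    s=imaging.snapshot(n);np.savez(f"pics/{n}0.npz",**s);cv2.imwrite(f"pics/{n}0.png",cv2.cvtColor(s["frame"],cv2.COLOR_RGB2BGR))
    print(n,s["vertical_fov"],s["cx"],s["cy"],s["dist_coeffs"],np.round(s["extrinsics"],3))
E
```

```text
drive.py
pics
rig.py
{'clock': np.float64(0.0), 'joints': array([-0.918,  0.502, -0.427,  1.551,  0.221,  1.138, -0.21 ]), 'joint_vel': array([-0.   , -0.002,  0.   ,  0.002, -0.   ,  0.001, -0.   ]), 'tau': array([ 1.0000e-03, -5.6952e+01, -5.8160e+00, -2.8094e+01,  1.0000e-02,
        1.2000e-02,  0.0000e+00]), 'tool_pos': array([0.247, 0.601, 0.23 ]), 'eef_rot': array([-0.   ,  0.194,  0.981, -0.001]), 'ft_force': array([-0.617, -0.67 ,  0.38 ]), 'torque': array([-0.058, -0.033,  0.017]), 'finger_force': np.float64(0.0), 'finger_gap': np.float64(0.086)}
top 52.181165782912736 254.03745284600242 190.45287628652875 [-0.02607144  0.          0.          0.          0.        ] [[-0.053 -0.971  0.231  0.38 ]
 [-0.999  0.05  -0.019  0.201]
 [ 0.007 -0.232 -0.973  0.879]
 [ 0.     0.     0.     1.   ]]
scene 44.537848609101786 253.8136083325306 192.54540266502266 [-0.1174153  0.         0.         0.         0.       ] [[-0.279  0.602 -0.748  1.316]
 [ 0.96   0.171 -0.221  0.428]
 [-0.005 -0.78  -0.626  0.704]
 [ 0.     0.     0.     1.   ]]
```

View pics/top0.png

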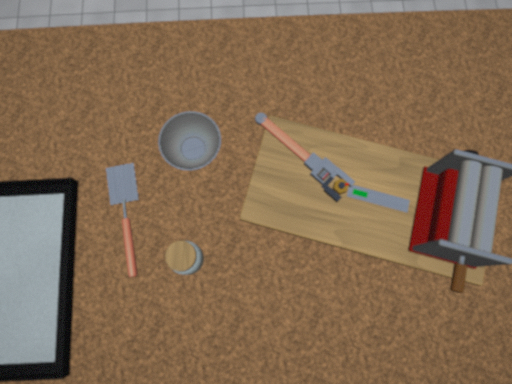

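View pics/scene0.png

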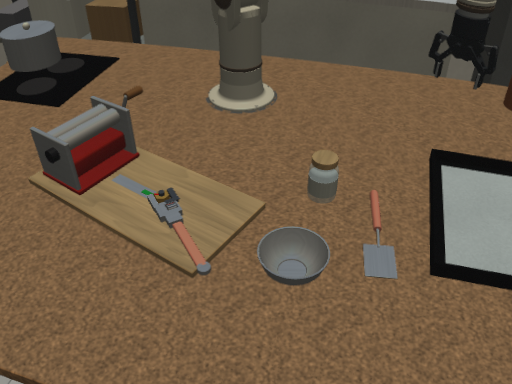

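The top view shows the nut at about (341,186), the green mark at (360,193), the worm near (324,175), and the pink handle from (268,122) to (308,158). The scene view agrees: wrench at about (165,205), green mark at (147,192), and the jar, bowl and spatula clear of it.

```bash
cat > h.py <<'E'
from rig import robot, imaging
import cv2,numpy as np
def snap(n):
    s=imaging.snapshot(n); s={k:np.array(v) for k,v in s.items()}; return s
def K(s):
    f=s["frame"].shape[0]/2/np.tan(np.radians(float(s["vertical_fov"]))/2)
    return np.array([[f,0,float(s["cx"])],[0,f,float(s["cy"])],[0,0,1]])
def cast(s,px,z):
    u=cv2.undistortPoints(np.array(px,float).reshape(-1,1,2),K(s),s["dist_coeffs"].astype(float)).reshape(-1,2)
    E=s["extrinsics"];d=np.c_[u,np.ones(len(u))]@E[:3,:3].T
    return E[:3,3]+d*((z-E[2,3])/d[:,2])[:,None]
def proj(s,P):
    E=np.linalg.inv(s["extrinsics"]);return cv2.projectPoints(np.array(P,float).reshape(-1,1,3),cv2.Rodrigues(E[:3,:3])[0],E[:3,3],K(s),s["dist_coeffs"].astype(float))[0].reshape(-1,2)
def mask(s,lo,hi,roi=None):
    h=cv2.cvtColor(s["frame"],cv2.COLOR_RGB2HSV);m=cv2.inRange(h,np.array(lo),np.array(hi))
    if roi: z=np.zeros_like(m);x0,y0,x1,y1=roi;z[y0:y1,x0:x1]=255;m&=z
    return m
def pts(m):
    y,x=np.nonzero(m);return np.c_[x,y].astype(float)
def axis(P):
    c=P.mean(0);u,sv,v=np.linalg.svd(P-c);return c,v[0],sv/np.sqrt(len(P))
E
python3 - <<'E'
from h import *
s=dict(np.load("pics/top0.npz"));
hsv=cv2.cvtColor(s["frame"],cv2.COLOR_RGB2HSV)
for p in[(290,140),(345,180),(336,183),(360,193),(324,175),(280,190)]:print(p,hsv[p[1],p[0]])
g=pts(mask(s,(50,100,60),(85,255,255),(320,150,400,230)));G=cast(s,g,.018)
c,d,w=axis(G[:,:2]);print("green",len(g),c,d,w)
x0,y0,x1,y1=235,100,420,225
big=cv2.resize(s["frame"][y0:y1,x0:x1],None,fx=4,fy=4,interpolation=cv2.INTER_CUBIC)
cv2.imwrite("pics/crop0.png",big[:,:,::-1])
E
```

```text
(290, 140) [  9 108 193]
(345, 180) [ 21  19 131]
(336, 183) [ 20 171 146]
(360, 193) [ 68 242 152]
(324, 175) [169  40 134]
(280, 190) [ 19 107 170]
green 79 [ 0.56665363 -0.05421279] [0.31331672 0.94964869] [0.00939752 0.00365201]
```

View pics/crop0.png

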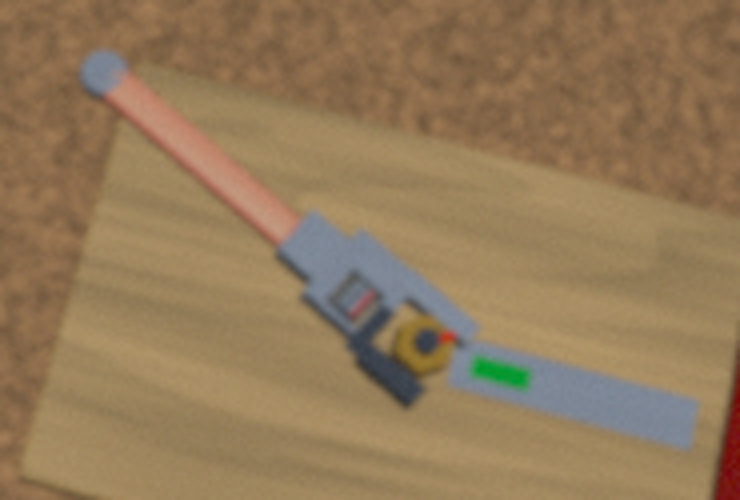

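The crop shows the stud at about px (342,185), the worm at (324,174) with its red ridge, the dark moving jaw on the lower-left side, and the red stripe at (347,184).

```bash
cat > est.py <<'E'
from h import *
def est(s,handle=True,roi=(235,100,315,168),roin=(325,165,352,205)):
    g=pts(mask(s,(50,100,60),(85,255,255)));c,d,_=axis(cast(s,g,.018)[:,:2]);d*=np.sign(d[1])
    print("green c",c,"dir +y",d,"nut pred",c+.048*d)
    p=pts(mask(s,(0,85,120),(12,160,255),roi));c2,h,w=axis(cast(s,p,.029)[:,:2])
    h*=-np.sign(h[1]);print("handle n",len(p),"mid",c2,"wx dir",h,np.degrees(np.arctan2(h[1],h[0])),"std",w)
    # handle middle at wrench x=-167
    print("wrench origin",c2+.167*h, "offline dist nut", np.cross(np.r_[h,0],np.r_[c+.048*d-c2,0])[2])
    r=pts(mask(s,(0,150,90),(6,255,255),(320,160,375,215)))|0 if False else pts(mask(s,(0,150,90),(8,255,255),(330,165,375,215)))
    if len(r): R=cast(s,r,.036)[:,:2].mean(0);v=R-(c+.048*d);print("stripe",len(r),R,"dist",np.hypot(*v),"ang from mark deg",np.degrees(np.arctan2(np.cross(np.r_[-d,0],np.r_[v,0])[2],v@-d)))
if __name__=="__main__":
    s=dict(np.load("pics/top0.npz"));est(s)
    print("stud",cast(s,[(342,185.25)],.044),"worm",cast(s,[(323.75,174.25)],.036))
    o=robot.observe();from scipy.spatial.transform import Rotation as R
    print(R.from_quat(np.roll(o["eef_rot"],-1)).as_matrix().round(3))
E
python3 est.py
```

```text
green c [ 0.56665363 -0.05421279] dir +y [0.31331672 0.94964869] nut pred [ 0.58169283 -0.00862965]
handle n 546 mid [0.69978989 0.10718001] wx dir [-0.71415378 -0.69998884] -135.5738911249239 std [0.03846713 0.00677814]
wrench origin [ 0.58052621 -0.00971813] offline dist nut 3.928118934526381e-05
stripe 6 [ 0.58488084 -0.02045156] dist 0.012244216972555413 ang from mark deg 33.351143892143
stud [[ 0.58017969 -0.0091598   0.044     ]] worm [[0.60949063 0.02708893 0.036     ]]
[[-0.925  0.38  -0.001]
 [ 0.38   0.925 -0.002]
 [ 0.    -0.002 -1.   ]]
```

```bash
r='[0,-0.36,-0.26,0.0,-1.164]'; python3 drive.py '[[0,-0.36,-0.26,0.0,-1.164],[0,-0.36,-0.26,0.0,-1.164],[0,-0.36,-0.26,0.0,-1.164],[0,-0.36,-0.26,0.0,-1.164],[0,-0.36,-0.26,0.0,-1.164],[0,-0.36,-0.26,0.0,-1.164],[0,-0.36,-0.26,0.0,-1.164],[0,-0.36,-0.26,0.0,-1.164],[0,-0.36,-0.26,0.0,-1.164],[0,-0.36,-0.26,0.0,-1.164]]' 20
cat > go.py <<'E'
import sys
from h import *
from scipy.spatial.transform import Rotation as R
o=robot.observe();M=R.from_quat(np.roll(o["eef_rot"],-1)).as_matrix()
t=np.array([float(a) for a in sys.argv[1:4]])
print("pos",o["tool_pos"].round(4),"x ang",np.degrees(np.arctan2(M[1,0],M[0,0])).round(2),"tilt",M[:,2].round(4),"j7",o["joints"].round(2))
print("shift",(M.T@(t-o["tool_pos"])).round(4))
if len(sys.argv)>4:
    a=np.arctan2(M[1,0],M[0,0])-np.radians(float(sys.argv[4]));print("turn",(a+np.pi)%(2*np.pi)-np.pi)
E
python3 go.py 0.613 0.033 0.07 -135.6
```

```text
clock: 1.1
tool_pos: [0.4839, 0.2176, 0.2306]
eef_rot: [-0.001, -0.375, 0.927, -0.001]
ft_force: [-0.4, 0.1, -1.3]
finger_gap: -0.0001
finger_force: 0.0
pos [0.4839 0.2176 0.2306] x ang -136.01 tilt [ 0.     -0.0029 -1.    ] j7 [-0.04  0.3  -0.52  1.85  0.17  1.04  1.71]
shift [ 0.035  -0.2222  0.1612]
turn -0.007173909743535933
```

```bash
python3 drive.py '[[0,0.035,-0.222,0.10,0],[0,0.035,-0.222,0.10,0],[0,0.035,-0.222,0.13,0],[0,0.035,-0.222,0.13,0],[0,0.035,-0.222,0.15,0],[0,0.035,-0.222,0.161,0],[0,0.035,-0.222,0.161,0],[0,0.035,-0.222,0.161,0]]'
python3 go.py 0.613 0.033 0.045 -135.6
python3 - <<'E'
from h import *
s=snap("wrist");np.savez("pics/w1.npz",**s);print(np.round(s["extrinsics"],3))
print("proj worm,nut,tcp",proj(s,[[.6066,.0265,.038],[.581,-.009,.044],robot.observe()["tool_pos"]]))
cv2.imwrite("pics/w1.png",s["frame"][:,:,::-1])
E
```

```text
clock: 1.9
tool_pos: [0.6104, 0.0414, 0.0696]
eef_rot: [-0.001, -0.377, 0.926, 0.001]
ft_force: [-0.2, 0.8, 0.8]
finger_gap: -0.0002
finger_force: 0.0
pos [0.6104 0.0414 0.0696] x ang -135.65 tilt [-2.4e-03  9.0e-04 -1.0e+00] j7 [ 0.17  0.63 -0.38  1.76  0.3   0.81  1.99]
shift [ 0.004  -0.0078  0.0246]
turn -0.000944892912555062
[[-0.699  0.678  0.229  0.55 ]
 [ 0.715  0.661  0.228 -0.017]
 [ 0.003  0.323 -0.947  0.212]
 [ 0.     0.     0.     1.   ]]
proj worm,nut,tcp [[241.4786057  203.01642441]
 [228.11432489 142.97265578]
 [253.31438181 246.04884442]]
```

View pics/w1.png

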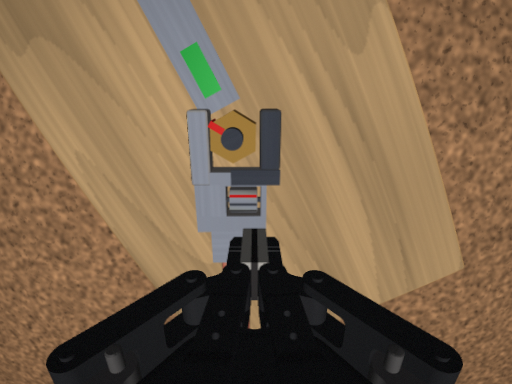

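The wrist view shows the worm at (243,198), the stud at (232,138), the stripe pointing at (215,127), the jaws open with a visible gap, and the finger tips at (253,232) behind the worm.

```bash
python3 - <<'E'
from h import *
s=dict(np.load("pics/w1.npz"))
print(cast(s,[(243,199)],.038),cast(s,[(232,138)],.044))
g=pts(mask(s,(50,100,60),(85,255,255)));print(axis(cast(s,g,.018)[:,:2]))
E
python3 go.py 0.6138 0.0350 0.043 -135.6
```

```text
[[0.60366823 0.02518387 0.038     ]] [[ 0.57701218 -0.00937119  0.044     ]]
(array([ 0.56236746, -0.05494454]), array([0.3193669 , 0.94763114]), array([0.00980643, 0.00372935]))
pos [0.6112 0.0426 0.071 ] x ang -135.56 tilt [ 2.0e-04  1.4e-03 -1.0e+00] j7 [ 0.17  0.62 -0.38  1.76  0.3   0.81  1.99]
shift [ 0.0035 -0.0072  0.028 ]
turn 0.0007310674650713445
```

```bash
python3 drive.py '[[0,0.007,-0.008,0.015,0],[0,0.007,-0.008,0.028,0],[0,0.007,-0.008,0.030,0],[0,0.007,-0.008,0.030,0],[0,0.007,-0.008,0.030,0]]'; python3 drive.py '[[0,0,0,0.002,0],[0,0,0,0.003,0],[0,0,0,0.003,0]]'
```

```text
clock: 2.45
tool_pos: [0.6121, 0.0307, 0.0405]
eef_rot: [0.0, -0.378, 0.926, 0.0]
ft_force: [1.0, 0.8, 0.3]
finger_gap: -0.0002
finger_force: 0.0
clock: 2.75
tool_pos: [0.6124, 0.0304, 0.0381]
eef_rot: [0.0, -0.378, 0.926, -0.0]
ft_force: [-0.8, 0.4, 3.4]
finger_gap: -0.0
finger_force: 1.8
```

```bash
python3 drive.py '[[0,0,0,0.001,0],[0,0,0,0.001,0]]'
```

```text
clock: 2.95
tool_pos: [0.6125, 0.0305, 0.0379]
eef_rot: [0.0, -0.378, 0.926, -0.0]
ft_force: [-4.2, 0.1, 10.7]
finger_gap: -0.0
finger_force: 5.4
```

```bash
python3 drive.py '[[0,0.004,0,0,0],[0,0.008,0,0,0],[0,0.012,0,0,0],[0,0.016,0,0,0],[0,0.016,0,0,0]]'
python3 - <<'E'
from h import *
s=snap("wrist");np.savez("pics/w2.npz",**s)
cv2.imwrite("pics/w2.png",s["frame"][60:300,120:380][:,:,::-1])
E
```

```text
clock: 3.45
tool_pos: [0.6023, 0.0205, 0.0378]
eef_rot: [0.002, -0.378, 0.926, 0.0]
ft_force: [1.3, 2.9, 6.7]
finger_gap: -0.0002
finger_force: 3.4
```

View pics/w2.png

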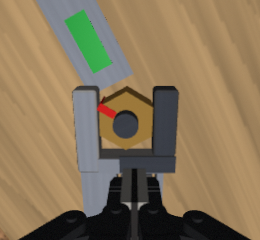

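The jaws have closed noticeably: the faces are at crop columns 98 and 154, with the nut between. Next comes another stroke.

```bash
python3 drive.py '[[0,0,0,-0.008,0],[0,-0.008,0,-0.008,0],[0,-0.017,0,-0.008,0],[0,-0.017,0,-0.002,0],[0,-0.017,0,0.0003,0],[0,-0.017,0,0.0003,0]]';python3 drive.py '[[0,0.004,0,0,0],[0,0.008,0,0,0],[0,0.012,0,0,0],[0,0.017,0,0,0],[0,0.017,0,0,0]]'
python3 - <<'E'
from h import *
s=snap("wrist");np.savez("pics/w3.npz",**s)
for n in("1","2","3"):
  s=dict(np.load(f"pics/w{n}.npz"));h=cv2.cvtColor(s["frame"],cv2.COLOR_RGB2GRAY);
  st=proj(s,[[.577,-.0094,.044]])[0];y=int(st[1])-15;print(n,st,y,h[y,180:300:2])
E
```

```text
clock: 4.1
tool_pos: [0.6145, 0.0327, 0.0376]
eef_rot: [0.002, -0.378, 0.926, -0.0]
ft_force: [-0.8, 2.1, 12.6]
finger_gap: -0.0001
finger_force: 6.5
clock: 4.6
tool_pos: [0.6031, 0.0226, 0.0378]
eef_rot: [0.003, -0.378, 0.926, 0.001]
ft_force: [1.8, 4.7, 10.5]
finger_gap: -0.0003
finger_force: 5.4
1 [231.97951278 137.95380938] 122 [162 161 157 153 140 141 138 140 142 141 137 140 143 134  59  84  88 115
 123 124 125 124 124 125 124 124 124 123 124 125 124 124 125 123 123 122
  80  54 121 140  51  62  63  64  63  62  63  62  60  62  59 132 134 134
 132 136 141 139 139 144]
2 [245.81302317 185.16041777] 170 [150 150 149 151 156 160 148 139 140 138 139 141 142 141 138 140 143 140
 118  81  84  84  83  86  85  83  82 106 124 124 113  90  56  45  77 107
 122 124 123 124 124 123 124 124 124 123 102  48  62  63  63  62  63  63
  62  61  61  62  61 116]
3 [244.20625034 181.53173643] 166 [150 149 151 156 159 160 160 119 140 138 138 140 142 142 138 138 142 138
  97  83  84  85  84  84  85  84 120 124 124 123 110  97  87  99 114 124
 124 124 124 124 123 125 125 124 123 125  66  62  62  66  63  63  63  62
  62  63  61  58 135 133]
```

```bash
python3 drive.py '[[0,0,0,-0.008,0],[0,-0.008,0,-0.008,0],[0,-0.017,0,-0.008,0],[0,-0.017,0,-0.002,0],[0,-0.017,0,0.0003,0],[0,-0.017,0,0.0003,0]]';python3 drive.py '[[0,0.004,0,0,0],[0,0.008,0,0,0],[0,0.008,0,0,0]]';python3 drive.py '[[0,0.004,0,0,0],[0,0.009,0,0,0],[0,0.009,0,0,0]]'
python3 - <<'E'
from h import *
s=snap("wrist");np.savez("pics/w4.npz",**s)
cv2.imwrite("pics/w4.png",cv2.resize(s["frame"][130:240,180:310],None,fx=4,fy=4)[:,:,::-1])
for n,c in(("1",(206,259,125)),("2",(217,272.5,170)),("3",(216,271.5,166))):
  s=dict(np.load(f"pics/w{n}.npz"));a=cast(s,[(c[0],c[2]),(c[1],c[2])],.034);print(n,np.hypot(*(a[1]-a[0])[:2]))
E
```

```text
clock: 5.25
tool_pos: [0.615, 0.0331, 0.0374]
eef_rot: [0.002, -0.378, 0.926, 0.0]
ft_force: [0.2, 3.1, 12.8]
finger_gap: 0.0
finger_force: 6.6
clock: 5.55
tool_pos: [0.6114, 0.0294, 0.0379]
eef_rot: [0.005, -0.379, 0.926, 0.001]
ft_force: [4.1, 6.1, 9.5]
finger_gap: 0.0
finger_force: 4.6
clock: 5.85
tool_pos: [0.605, 0.0227, 0.0378]
eef_rot: [0.005, -0.378, 0.926, 0.0]
ft_force: [4.4, 5.7, 9.5]
finger_gap: 0.0
finger_force: 4.4
1 0.03462840562163048
2 0.03128977855118763
3 0.03112213124738525
```

View pics/w4.png

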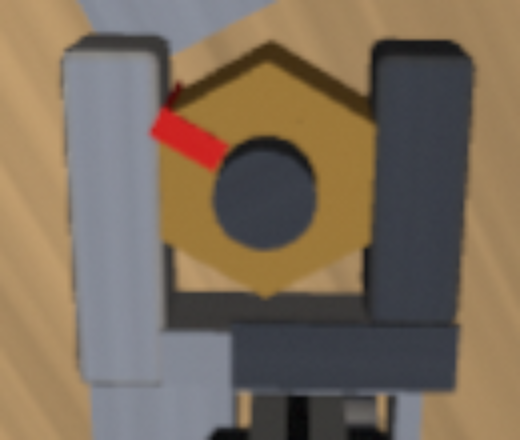

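The nut now fills the jaws (jaw faces at crop columns 165 and 372), and the drag force of about 7 N means the worm has stopped. Next I lift and move beside the handle.

```bash
python3 drive.py '[[0,0,0,-0.03,0],[0,-0.03,0.01,-0.04,0],[0,-0.07,0.033,-0.04,0],[0,-0.11,0.033,-0.04,0],[0,-0.119,0.033,-0.04,0],[0,-0.119,0.033,-0.04,0],[0,-0.119,0.033,-0.04,0]]'
cat > look.py <<'E'
import sys
from h import *
s=snap("wrist");n=sys.argv[1];np.savez(f"pics/{n}.npz",**s);cv2.imwrite(f"pics/{n}.png",s["frame"][:,:,::-1])
c,d,_=axis(cast(s,pts(mask(s,(50,100,60),(85,255,255))),.018)[:,:2]);d*=np.sign(d[1]);N=c+.048*d
r=pts(mask(s,(0,190,130),(5,255,255)));R=cast(s,r,.036)[:,:2]
R=R[np.hypot(*(R-N).T)<.025];st=R.mean(0);v=st-N
cc,rd,_=axis(R);rd*=np.sign(rd@v)
an=lambda q:np.degrees(np.arctan2(q[1],q[0]))
print("nut",N,"mark ang",an(-d),"stripe ang",an(v),"stripe axis",an(rd),"n",len(R),"r",np.hypot(*v))
p=pts(mask(s,(0,75,100),(12,160,255)));P=cast(s,p,.030)[:,:2];q=np.hypot(*(P-N).T);P=P[(q>.09)&(q<.25)]
if len(P)>50: c2,h,w=axis(P);h*=np.sign(h@(c2-N));print("handle",len(P),c2,"ang",an(h),w)
E
python3 look.py w5; python3 go.py .668 .1287 .023 -135.6
```

```text
clock: 6.6
tool_pos: [0.6613, 0.124, 0.0742]
eef_rot: [-0.002, -0.377, 0.926, -0.0]
ft_force: [-0.3, -0.1, -0.3]
finger_gap: 0.0002
finger_force: 0.0
pos [0.6613 0.1234 0.0745] x ang -135.74 tilt [-0.0025 -0.002  -1.    ] j7 [ 0.03  0.71 -0.37  1.6   0.31  0.9   1.89]
shift [-0.0087 -0.0009  0.0514]
turn -0.002428995406895229Traceback (most recent call last):
  File "look.py", line 4, in <module>
    c,d,_=axis(cast(s,pts(mask(s,(50,100,60),(85,255,255))),.018)[:,:2]);d*=np.sign(d[1]);N=c+.048*d
               ~~~~^^^^^^^^^^^^^^^^^^^^^^^^^^^^^^^^^^^^^^^^^^^^^^
  File "h.py", line 9, in cast
    u=cv2.undistortPoints(np.array(px,float).reshape(-1,1,2),K(s),s["dist_coeffs"].astype(float)).reshape(-1,2)
      ~~~~~~~~~~~~~~~~~~~^^^^^^^^^^^^^^^^^^^^^^^^^^^^^^^^^^^^^^^^^^^^^^^^^^^^^^^^^^^^^^^^^^^^^^^^
cv2.error: OpenCV(4.12.0) /io/opencv/modules/calib3d/src/undistort.dispatch.cpp:347: error: (-215:Assertion failed) CV_IS_MAT(_src) && CV_IS_MAT(_dst) && (_src->rows == 1 || _src->cols == 1) && (_dst->rows == 1 || _dst->cols == 1) && _src->cols + _src->rows - 1 == _dst->rows + _dst->cols - 1 && (CV_MAT_TYPE(_src->type) == CV_32FC2 || CV_MAT_TYPE(_src->type) == CV_64FC2) && (CV_MAT_TYPE(_dst->type) == CV_32FC2 || CV_MAT_TYPE(_dst->type) == CV_64FC2) in function 'cvUndistortPointsInternal'
```

View pics/w5.png

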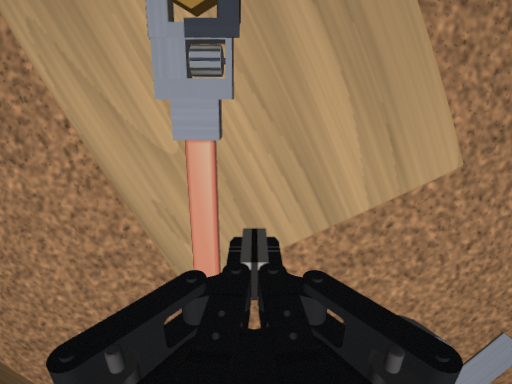

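The wrist view shows the shut fingers at (255,250), beside the pink handle at column 203 and clear on the correct side. I'll descend and then push.

```bash
python3 drive.py '[[0,0,0,0.03,0],[0,0,0,0.051,0],[0,0,0,0.051,0],[0,0,0,0.051,0]]'; python3 drive.py '[[0,-0.002,-0.008,0,0.05],[0,-0.003,-0.015,0,0.1],[0,-0.004,-0.023,0,0.15],[0,-0.004,-0.031,0,0.2],[0,-0.004,-0.038,0,0.25],[0,-0.004,-0.046,0,0.3],[0,-0.003,-0.054,0,0.35],[0,-0.0025,-0.062,0,0.4],[0,-0.001,-0.07,0,0.45],[0,-0.001,-0.07,0,0.45]]'
sed -i 's/snap("wrist")/snap(sys.argv[2])/' look.py; python3 look.py t6 top; python3 look.py w6 wrist; python3 go.py 0.7 0 0.023
```

```text
clock: 7.05
tool_pos: [0.6619, 0.1241, 0.0245]
eef_rot: [-0.001, -0.377, 0.926, -0.0]
ft_force: [-0.5, -0.7, 0.5]
finger_gap: -0.0002
finger_force: 0.0
clock: 8.05
tool_pos: [0.7133, 0.0766, 0.0267]
eef_rot: [0.001, -0.161, 0.987, 0.0]
ft_force: [-0.4, 2.1, 1.4]
finger_gap: 0.0003
finger_force: 1.0
nut [ 0.58218907 -0.00860409] mark ang -108.61628955256856 stripe ang nan stripe axis nan n 0 r nan
handle 325 [ 0.64165793 -0.0120087 ] ang 45.40240199439288 [0.13988501 0.03175343]
pos [0.713  0.0767 0.0263] x ang -161.36 tilt [ 2.2e-03  5.0e-04 -1.0e+00] j7 [ 0.02  0.82 -0.24  1.49  0.23  0.86  1.59]
shift [ 0.0368 -0.0685  0.0032]look.py:6: RuntimeWarning: Mean of empty slice.
  R=R[np.hypot(*(R-N).T)<.025];st=R.mean(0);v=st-N
  ret = um.true_divide(
h.py:21: RuntimeWarning: Mean of empty slice.
  c=P.mean(0);u,sv,v=np.linalg.svd(P-c);return c,v[0],sv/np.sqrt(len(P))
Traceback (most recent call last):
  File "look.py", line 4, in <module>
    c,d,_=axis(cast(s,pts(mask(s,(50,100,60),(85,255,255))),.018)[:,:2]);d*=np.sign(d[1]);N=c+.048*d
               ~~~~^^^^^^^^^^^^^^^^^^^^^^^^^^^^^^^^^^^^^^^^^^^^^^
  File "h.py", line 9, in cast
    u=cv2.undistortPoints(np.array(px,float).reshape(-1,1,2),K(s),s["dist_coeffs"].astype(float)).reshape(-1,2)
      ~~~~~~~~~~~~~~~~~~~^^^^^^^^^^^^^^^^^^^^^^^^^^^^^^^^^^^^^^^^^^^^^^^^^^^^^^^^^^^^^^^^^^^^^^^^
cv2.error: OpenCV(4.12.0) /io/opencv/modules/calib3d/src/undistort.dispatch.cpp:347: error: (-215:Assertion failed) CV_IS_MAT(_src) && CV_IS_MAT(_dst) && (_src->rows == 1 || _src->cols == 1) && (_dst->rows == 1 || _dst->cols == 1) && _src->cols + _src->rows - 1 == _dst->rows + _dst->cols - 1 && (CV_MAT_TYPE(_src->type) == CV_32FC2 || CV_MAT_TYPE(_src->type) == CV_64FC2) && (CV_MAT_TYPE(_dst->type) == CV_32FC2 || CV_MAT_TYPE(_dst->type) == CV_64FC2) in function 'cvUndistortPointsInternal'
```

Run:
```python
import cv2,numpy as np
t=cv2.imread("pics/t6.png")[90:230,235:415];w=cv2.imread("pics/w6.png")
t=cv2.resize(t,None,fx=2.2,fy=2.2);w=cv2.resize(w,None,fx=.78,fy=.78)
h=max(len(t),len(w));p=lambda a:cv2.copyMakeBorder(a,0,h-len(a),0,0,0)
cv2.imwrite("pics/c6.png",np.hstack([p(t),p(w)]))
```

```text
(no output)
```

View pics/c6.png

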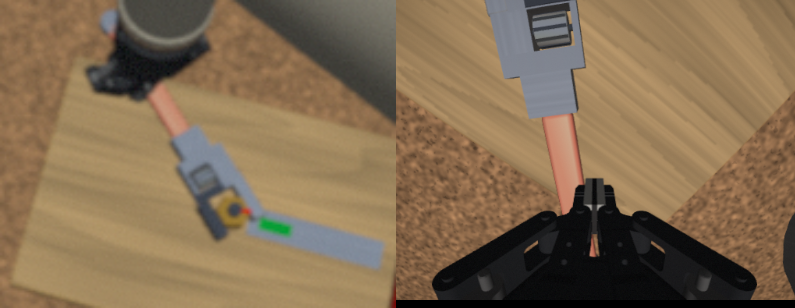

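The picture shows the fingers pressing the handle, the wrench swung part-way, and the stripe at top-crop (247,212) still short of the green mark at (275,228).

```bash
cat > ang.py <<'E'
import sys
from h import *
n=sys.argv[1]
an=lambda q:np.degrees(np.arctan2(q[1],q[0]))
for k in("t","w"):
    s=dict(np.load(f"pics/{k}{n}.npz"))
    m=mask(s,(0,85,110),(12,165,255))
    if k=="t": m[:, :235]=0;m[:,340:]=0;m[:90]=0;m[200:]=0
    else: m[280:]=0
    m=cv2.morphologyEx(m,cv2.MORPH_OPEN,np.ones((3,3)))
    nn,l,st,_=cv2.connectedComponentsWithStats(m);i=1+st[1:,4].argmax();P=cast(s,pts(l==i),.029)[:,:2]
    # width-midline fit, robust to slanted ends
    c,h,w=axis(P);h*=np.sign(h[0]);
    N=np.array([.5805,-.009]);print(k,len(P),"c",c,"axis",an(h),w,"ray from nut",an(c-N))
    if k=="t":
        r=pts(mask(s,(0,120,90),(8,255,255),(330,165,375,215)));g=pts(mask(s,(50,100,60),(85,255,255)));gc=cast(s,g,.018)[:,:2].mean(0)
        R=cast(s,r,.036)[:,:2];M=gc-N;v=R.mean(0)-N
        print("mark",an(M),"stripe",an(v),np.hypot(*v),len(R))
E
python3 ang.py 6; cp pics/top0.npz pics/t0.npz; cp pics/w5.npz pics/w0.npz; python3 ang.py 0
```

```text
t 218 c [0.69604759 0.04828039] axis 24.240774978490897 [0.01559579 0.0064892 ] ray from nut 26.368987415613223
mark -106.82286891620639 stripe -90.45026962284118 0.011465263376834647 9
w 4126 c [0.6946315  0.04759008] axis 22.214394128115647 [0.0202426  0.00609689] ray from nut 26.37369880641924
t 537 c [0.69949668 0.10688877] axis 44.48662907754725 [0.03777124 0.00669685] ray from nut 44.24193014977287
mark -107.02715592131615 stripe -70.43965759577719 0.012823927593464552 7
w 3715 c [0.68537877 0.09437828] axis 44.12545917820833 [0.03145347 0.00633315] ray from nut 44.5871922237636
```

```bash
python3 drive.py '[[0,-0.002,-0.0095,0,0.06],[0,-0.004,-0.019,0,0.12],[0,-0.005,-0.028,0,0.18],[0,-0.005,-0.035,0,0.225],[0,-0.005,-0.038,0,0.245],[0,-0.005,-0.038,0,0.245]]'
for k in top wrist; do python3 look.py ${k:0:1}7 $k >/dev/null 2>&1; done; python3 ang.py 7; python3 go.py .7 0 .023
```

```text
clock: 8.75
tool_pos: [0.7296, 0.0428, 0.0256]
eef_rot: [0.001, -0.04, 0.999, 0.0]
ft_force: [-0.4, 3.4, 3.0]
finger_gap: 0.0
finger_force: 1.7
t 233 c [0.70782266 0.01978689] axis 8.357677744703318 [0.01695467 0.00666359] ray from nut 12.74003213037198
mark -107.11700463817229 stripe -100.71735181519112 0.010666735584529198 8
w 4181 c [0.70412135 0.01853568] axis 8.365627457235412 [0.02003019 0.00606824] ray from nut 12.557189625439216
pos [0.7294 0.0427 0.0252] x ang -175.37 tilt [ 1.1e-03  5.0e-04 -1.0e+00] j7 [ 0.02  0.83 -0.19  1.45  0.18  0.88  1.43]
shift [ 0.0328 -0.0402  0.0022]
```

```bash
python3 drive.py '[[0,0,0.015,0,0],[0,0,0.02,-0.03,0],[0,0.03,0.01,-0.07,0],[0,0.07,-0.02,-0.07,0],[0,0.085,-0.035,-0.07,0],[0,0.085,-0.035,-0.07,0],[0,0.085,-0.035,-0.07,0]]'
python3 look.py w8 wrist
```

```text
clock: 9.55
tool_pos: [0.6469, -0.0005, 0.0946]
eef_rot: [-0.0, -0.039, 0.999, -0.0]
ft_force: [-0.1, 0.6, 0.1]
finger_gap: -0.0003
finger_force: 0.0
nut [ 0.57615337 -0.00983875] mark ang -107.32599014281075 stripe ang -101.64791044859948 stripe axis -108.21444775178986 n 78 r 0.011367683652339085
handle 81 [0.67183592 0.00266948] ang 73.0448872686059 [0.06217097 0.00495173]
```

View pics/w8.png

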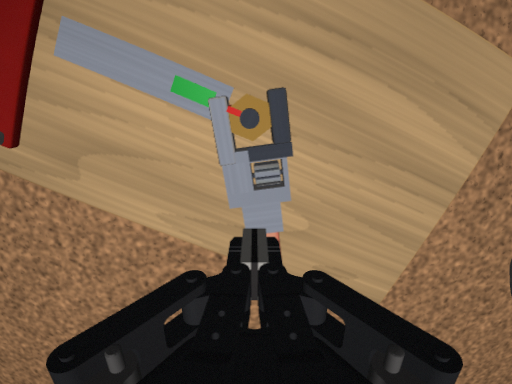

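The wrist view shows the stripe from the stud (249,119) to (229,110), in line with the green mark at (193,91). Measured stripe axis is -108°, the mark -107°. The jaws are snug round the nut, the wrench is flat, and the fingers are clear.

```bash
python3 drive.py '[[0,0,0,-0.03,0],[0,0,0,-0.06,0],[0,0,0,-0.06,0],[0,0,0,-0.06,0],[0,0,0,-0.06,0]]'; python3 -c "
from rig import robot, imaging
print(robot.sign_off())"
```

```text
clock: 10.1
tool_pos: [0.6465, 0.0013, 0.1534]
eef_rot: [-0.001, -0.04, 0.999, 0.0]
ft_force: [0.3, -0.1, -0.5]
finger_gap: -0.0005
finger_force: 0.0
the job is handed in; nothing more can be done
None
```

I handed the job in at about 10 s on the clock. The worm is rolled until the jaws are tight on the nut, and the nut is turned with the wrench until its stripe measures within about 1° of the green mark (-108° against -107°). The wrench is left flat on the nut with the arm clear; sign-off returned no verdict.

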